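# Calibrate the bench balance: load the check weight, hold the recessed button

### The arm

A 6-joint arm with a two-finger parallel gripper is mounted at the origin on a cart in front of the work surface, level with it; the furniture and walls round the work are solid. World frame = base frame: x ahead of the robot, y to its left, z up, the work surface at z = 0. Lengths are in mm, angles in rad, forces in N, time in s.
With the tool pointing down it reaches from about 350 to 975 mm from the base axis. Payload 7.1 kg.
Tool frame: the origin (TCP) lies at the very end of the fingers, on their centre line; the grasp point (between the pads) lies 19 mm behind it; z points along the fingers, y is the direction in which the jaws open and shut (so a half turn about z gives the same grasp; the last joint's range is limited). The gripper opens to 88 mm and grips with 3 to 60 N. Pads are 20 mm wide; open, the fingers measure 115 mm over their backs; the gripper's body (75 mm by 178 mm) begins 61 mm behind the grasp point.
Start: joints at [1.219, 0.423, 1.63, -0, 1.089, -0.019], TCP at [204.15, 590.701, 222.675] pointing down, gripper open.
Joint ranges: [-3, 3], [-0.9, 2.11], [0.09, 2.58], [-1.31, 4.45], [0.11, 2.69], [-2.54, 2.54]. Speed limits (rad/s): [2.39, 2.39, 3.01, 3.14, 3.14, 3.14].

### API

Orientations are given as a unit quaternion [w, x, y, z].
In Python, from plant import arm gives the robot as it stands. Calls block until the motion is done:
- arm.reach(position, orientation): joint-space move of the TCP to a pose.
- arm.move_straight(position, feed=150, frame=None, force_limit=None): straight line of the TCP; frame=None keeps the orientation; feed is the mean speed in mm/s. With force_limit (N) it stops when the force on the tool has changed by that much, and returns True; else False.
- arm.movej(angles): joint-space move.
- arm.grip(opening, force=None): finger opening in mm; force is the grip in N (None keeps the last); returns when the fingers have stopped.
- arm.wait(seconds).
- arm.solve_ik(position, orientation): joint angles nearest the present ones, or None.
- arm.observe(): the state.
- arm.grab_frame(name): name is "scene" or "top"; returns a dict with "frame" (384x512x3 uint8, red, green, blue), "intrinsics" (3x3 intrinsics, pixels), "rvec" (rotation vector, rad) and "tvec" (3), from world to camera coordinates, as OpenCV has them. Camera axes: x right, y down, z forward; pixel columns grow to the right and rows downward; lengths in mm; the calibration is good to about 2 mm. A picture is of the moment at which its call begins. There is no depth.
A pose or a line that the arm cannot do raises arm.Unreachable and nothing moves.
- arm.job_done(): hands the job in, once; it reports no verdict.
Trained networks look in the newest picture that a camera, given by its name, has taken for a name from the list of things; names that differ only in an ending like _2 or _b are one class to them, and where a whole thing is asked for, a point or a joint stands for the part that bears it (a point fixed in the world has none). Each returns a list of dicts, best first, with "confidence" (0 to 1); they miss things now and then, are a little off and sometimes report something else, mostly with a low value. They report only what shows in the picture. A call takes as long as a camera call. They do not tell look-alikes from the thing itself.
- arm.spot_in(camera, query): "centre" ([row, column] in pixels, amid what is visible of it).
The state is a dict: "time_s": time; "joint_pos": joint angles; "qvel": joint speeds; "tau": joint torques, N m; "tcp_pos": TCP position; "eef_rot": TCP orientation; "ft_force": force on the tool from outside, world axes, zero at the start; "moment": the same for the moment, N m; "opening": finger opening in mm.
Only numpy, scipy, OpenCV 4.12 (cv2) and the standard library are available. Lean on these libraries where they do the work, as an engineer would, in place of code of your own. Each camera call takes 0.05 s, during which the arm holds its last target.

### The job

Calibrate the balance: stand the largest of the three brass weights upright on the middle of the round pan and let go of it. Then take the red-handled screwdriver out of the wooden rack, put its blade down through the small round hole in the balance's dark strip, and push the recessed calibration button at the bottom of the hole all the way down, firmly but without forcing it; finish while still gripping the screwdriver and holding the button down. Do not press the button before the weight is on the pan, and leave the two smaller weights and the grey-capped jar where they are.

Things in the scene. Friction and masses are not known exactly. Their poses are not given: they have to be found in the camera images.
- balance: Bench balance, fixed, 170 mm deep (own x), 140 mm wide (y), white with a dark service strip across it and a round steel pan. Origin: centre of the footprint, on the worktop. Own -x is the front with display and keys, +x the pan end, -y its right-hand side seen from the front, z up. Dark strip 50 mm above the worktop, pan top 64 mm.
- pan_centre (a point): Centre of the steel pan's flat upper face, 64 mm above the worktop and 37 mm behind the balance's origin; the pan is 94 mm across, with a faint 40 mm disc marking the middle. Axes as the balance's. A tall blue heating cabinet (front face at world x = 0.57 m, right side at y = -0.10 m, 0.48 m high) stands to its left: keep hand and arm clear of it.
- service_hole (a point): Centre of the mouth of the vertical service hole near the right-hand end of the dark strip, 50 mm above the worktop, at [-28, -48, 50] mm in the balance's frame, ringed by bright metal. 12 mm in diameter with a 1.5 mm chamfer. The red button inside (9 mm across) lies 20 mm below the mouth when up.
- cal_button (a joint): Travel of the calibration button, m: 0 up, 0.005 fully down (hard stop). A spring lifts it: about 2.5 N starts it, about 5 N holds it fully down; it comes up when let go.
- tool_rack: Wooden tool rack, fixed, 76 mm long (own x), 50 mm wide (y), top plate's upper face 110 mm above the worktop. Origin: centre of its footprint, on the worktop. The screwdriver hangs in the 12 mm hole at own x = 12 mm, y = 0; a black hex key is fixed in the hole at x = -18 mm and stands 7 mm above the plate.
- screwdriver: Slotted screwdriver, 80 g, 194 mm long, loose, hanging upright in the rack, blade down, its handle's lower end resting on the plate. Own +y runs along its axis from blade to handle (up at the start); the axis lies at own x = 0, z = 12.4 mm. Red handle: 27 mm diameter, y 2 to 97 mm. Shaft: 5.8 mm diameter, y -97 to 2 mm; lift it 100 mm straight up to clear the rack.
- screwdriver_tip (a point): End of the screwdriver's blade, on the tool's axis, 146.5 mm from the handle's middle. Axes as the screwdriver's.
- screwdriver_handle (a point): Middle of the screwdriver's handle, on the tool's axis; about 157 mm above the worktop at the start.
- weight_200: The largest brass weight: 30 mm in diameter, 42 mm tall with its knob (graspable as a 30 mm upright cylinder), 200 g, loose. Origin: centre of its underside, z up.
- weight_100: The middle brass weight, 24 mm in diameter, 34 mm tall, 100 g. Origin: centre of its underside. Leave it.
- weight_50: The smallest brass weight, 18 mm in diameter, 26 mm tall, 50 g. Origin: centre of its underside. Leave it.
- sample_jar_3: Small jar of brown grains with a grey cap, 49 mm across, 60 mm tall, standing behind the rack. Origin: centre of its underside. Leave it.
There are look-alikes about, which are no part of the job. Leave any pink look-alike of the weight_200 alone.

How it is judged:
By the outcome, as a careful person would: the job done as asked, in the order asked, and still so for the second after the job is handed in, while the arm keeps its last pose, push and grip.
It also fails if it takes over 61 s, if anything falls off the work surface, if the arm or the gripper's body presses on something with over 40 N, if the wrist force passes 120 N, or if a joint passes its speed limit or range.

## Working session

There is one attempt and no reset: what is moved stays moved. The work goes in short steps, each a Python script; the robot and the scene stay as the last script left them, time stands still between calls to the robot, and variables do not carry over. Pictures are saved under pics/ and viewed, and the job is handed in when it is done.

```bash
mkdir -p pics; ls; cat > h.py <<'E'
import numpy as np, cv2
from plant import arm
def cam(name):
    f=arm.grab_frame(name); K=np.array(f['intrinsics'],float); R=cv2.Rodrigues(np.array(f['rvec'],float))[0]; t=np.array(f['tvec'],float).ravel()
    return np.array(f['frame']),K,R,t
def proj(c,P):
    _,K,R,t=c; p=K@(R@np.array(P,float)+t); return p[:2]/p[2]  # col,row
def onz(c,col,row,z):
    _,K,R,t=c; d=R.T@np.linalg.inv(K)@np.array([col,row,1.]); o=-R.T@t
    return o+d*(z-o[2])/d[2]
E
python3 - <<'E'
from h import *
for n in ['scene','top']:
    c=cam(n); cv2.imwrite(f'pics/{n}0.png',c[0][:,:,::-1])
    print(n,-c[2].T@c[3],c[1].tolist(), c[2][2])
    for q in ['balance','pan_centre','service_hole','tool_rack','screwdriver','screwdriver_handle','weight_200','weight_100','weight_50','sample_jar_3']:
        print(q,[(np.round(d['centre'],1).tolist(),round(d['confidence'],2)) for d in arm.spot_in(n,q)][:4])
print(arm.observe())
E
```

```text
pics
scene [160.65872727 385.37990653 524.34608884] [[446.4081824612429, 0.0, 257.03304612116654], [0.0, 446.4081824612429, 192.99820277903098], [0.0, 0.0, 1.0]] [ 0.46109035 -0.75306313 -0.46935233]
balance [([229.4, 230.6], 0.86)]
pan_centre [([226.6, 226.0], 0.56), ([194.4, 296.7], 0.23)]
service_hole [([225.6, 225.9], 0.95), ([195.7, 301.0], 0.37)]
tool_rack [([194.0, 300.8], 0.82)]
screwdriver [([152.1, 288.0], 0.56)]
screwdriver_handle [([151.9, 292.8], 0.95), ([226.1, 228.0], 0.39)]
weight_200 [([286.5, 273.1], 0.75), ([279.1, 233.5], 0.65), ([313.6, 234.8], 0.58), ([246.8, 320.1], 0.45)]
weight_100 [([286.5, 273.1], 0.75), ([279.1, 233.5], 0.65), ([313.6, 234.8], 0.58), ([246.8, 320.1], 0.45)]
weight_50 [([286.5, 273.1], 0.75), ([279.1, 233.5], 0.65), ([313.6, 234.8], 0.58), ([246.8, 320.1], 0.45)]
sample_jar_3 [([191.8, 255.4], 0.56)]
top [ 441.22537211 -253.33661052  943.97549835] [[396.94221760431077, 0.0, 253.78364290306263], [0.0, 396.94221760431077, 187.96819256233533], [0.0, 0.0, 1.0]] [ 1.41538570e-01 -8.13938308e-04 -9.89932407e-01]
balance [([161.4, 250.7], 0.78)]
p
[... 588 characters left out ...]
, 0.95), ([181.2, 333.7], 0.27)]
{'time_s': 1.1, 'joint_pos': array([ 1.21900233e+00,  4.23092325e-01,  1.62985816e+00, -1.81728980e-05,
        1.08859647e+00, -1.89852015e-02]), 'qvel': array([-0.0006336 , -0.00116543, -0.00125001, -0.00024997,  0.00036207,
       -0.00078189]), 'tau': array([-6.15020017e-04, -5.44600689e+01, -2.74035805e+01,  6.43557287e-02,
        1.70843408e-02, -1.31414913e-05]), 'tcp_pos': array([204.16222617, 590.7251346 , 222.69632997]), 'eef_rot': array([1.21247029e-05, 1.65633339e-01, 9.86187404e-01, 2.09758086e-05]), 'ft_force': array([-0.42491064, -0.1128422 ,  0.33115281]), 'moment': array([-0.03050353,  0.01481374,  0.03231963]), 'opening': 87.66488022895625}
```

```bash
python3 - <<'E'
import cv2
a=cv2.imread('pics/scene0.png');cv2.imwrite('pics/s1.png',cv2.resize(a[90:350,180:400],None,fx=3.2,fy=2.3*1,interpolation=2) if 0 else cv2.resize(a[120:340,180:370],None,fx=2.7,fy=2.7,interpolation=2))
a=cv2.imread('pics/top0.png');cv2.imwrite('pics/t1.png',cv2.resize(a[100:280,140:380],None,fx=3.3,fy=3.3,interpolation=2))
E
```

```text
(no output)
```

View pics/scene0.png

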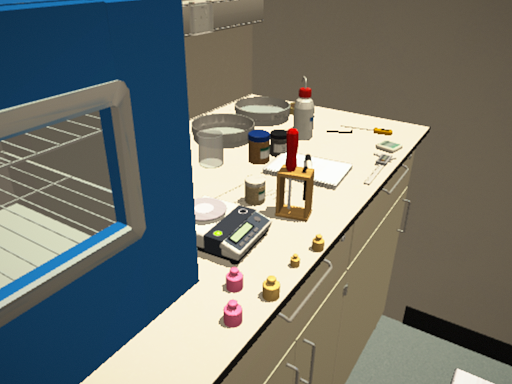

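View pics/s1.png

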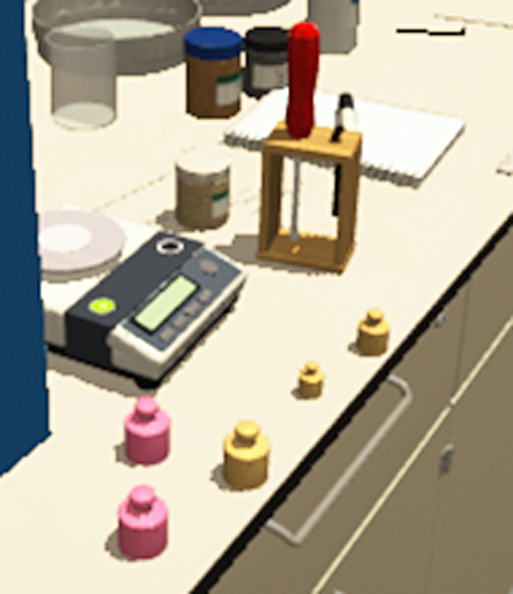

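View pics/t1.png

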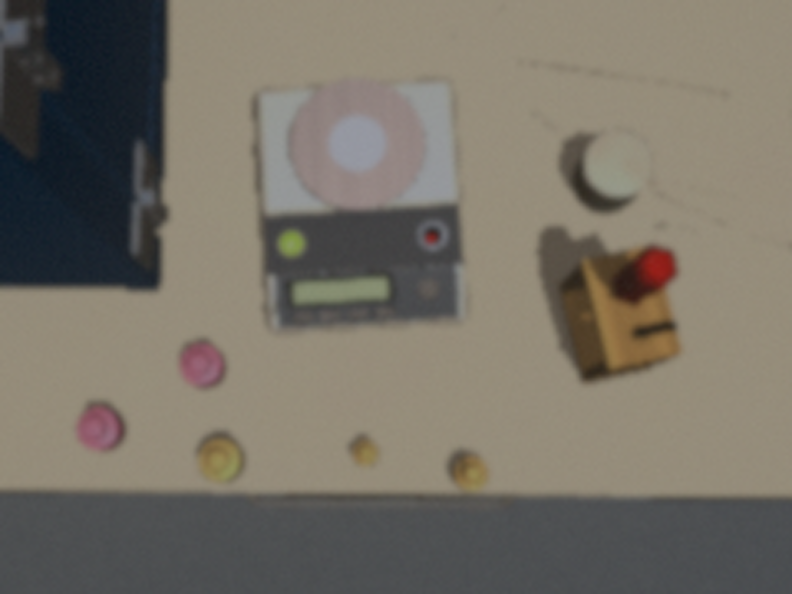

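View pics/top0.png

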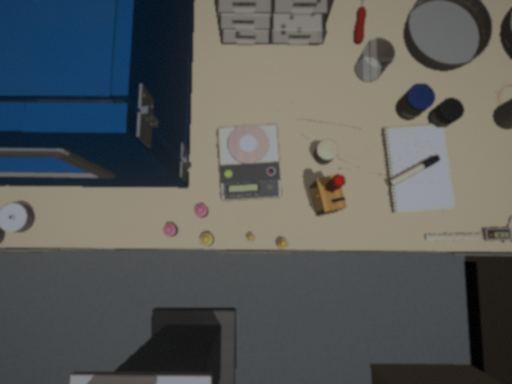

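Scene (512x384): the large brass weight is at about (col 271, row 289) and two pink look-alikes are left of it. The small and middle brass weights are at (296, 260) and (318, 243). The rack with the red handle is at about (295, 190), and the balance has its ring at (243, 211). Next I'll measure these in both views.

```bash
cat > meas.py <<'E'
from h import *
def tri(cs,pts):
    A=[];b=[]
    for c,(u,v) in zip(cs,pts):
        _,K,R,t=c; d=R.T@np.linalg.inv(K)@np.array([u,v,1.]); d/=np.linalg.norm(d); o=-R.T@t
        M=(np.eye(3)-np.outer(d,d)); A.append(M); b.append(M@o)
    return np.linalg.lstsq(np.vstack(A),np.hstack(b),rcond=None)[0]
E
python3 - <<'E'
from meas import *
cs=[cam('scene'),cam('top')]
S=lambda u,v:(u/2.7+180-.3,v/2.7+120-.3); T=lambda u,v:(u/3.3+140-.35,v/3.3+100-.35)
P={'hole':(S(170,245),T(432,236),50),'pan':(S(70,240),T(357,144),64),'led':(S(102,305),T(291,243),50),
'w200knob':(S(247,430),T(220,458),41),'w100knob':(S(375,316),T(468,468),33),'w50knob':(S(310,368),T(364,449),25),
'handletop':(S(305,32),T(660,265),203),'jar':(S(204,163),T(614,165),60)}
for k,(s,t,z) in P.items():
    print(k,'tri',tri(cs,[s,t]).round(1),'scene',onz(cs[0],*s,z).round(1)[:2],'top',onz(cs[1],*t,z).round(1)[:2])
# rack corners
for n,p in {'A':(583,262),'B':(610,368),'C':(680,350),'D':(655,248)}.items(): print(n,onz(cs[1],*T(*p),110).round(1))
E
```

```text
hole tri [ 608.9 -291.7   50.8] scene [ 610.5 -292.5] top [ 608.2 -292.1]
pan tri [ 669.2 -240.2   61.4] scene [ 665. -237.] top [ 669.6 -239.6]
led tri [ 602.9 -194.1   50.5] scene [ 604.1 -194.6] top [ 602.4 -194.4]
w200knob tri [ 454.8 -147.    34.6] scene [ 451.4 -140. ] top [ 454.3 -148. ]
w100knob tri [ 447.6 -319.1   28.4] scene [ 443.4 -313.3] top [ 449.1 -318.1]
w50knob tri [ 461.6 -246.3   19.8] scene [ 458.3 -239.9] top [ 461.7 -246.2]
handletop tri [ 565.5 -417.4  196.7] scene [ 558.3 -401.8] top [ 563.9 -416.3]
jar tri [ 658.2 -418.1   56.5] scene [ 654.4 -412.1] top [ 657.4 -417.4]
A [ 580.9 -387.   110. ]
B [ 512.5 -403.3  110. ]
C [ 524.4 -448.3  110. ]
D [ 590.4 -433.7  110. ]
```

```bash
cat >> h.py <<'E'
def qd(jaw): # tool down, jaw axis at world azimuth jaw (rad)
    a=(jaw+np.pi/2)/2
    return np.array([0,np.cos(a),np.sin(a),0])
def st(m=''):
    o=arm.observe(); print(m,'t%.1f'%o['time_s'],o['tcp_pos'].round(1),'F',o['ft_force'].round(1),'op %.1f'%o['opening'],'j',o['joint_pos'].round(2))
    return o
E
python3 - <<'E'
from h import *
az=np.arctan2(590.7,204.15)
q0=arm.solve_ik([400*np.cos(az),400*np.sin(az),240],arm.observe()['eef_rot']); print(q0)
arm.movej(q0); st()
w=np.array([454.8,-147.]); jaw=np.arctan2(w[1],w[0])
q1=np.array(q0,float); q1[0]+=jaw-az
arm.movej(q1); st()
arm.grip(54)
arm.reach([*w,75],qd(jaw)); st()
c=cam('top'); cv2.imwrite('pics/t2.png',cv2.resize(c[0][130:280,150:350,::-1],None,fx=4,fy=4,interpolation=2))
c=cam('scene'); cv2.imwrite('pics/s2.png',cv2.resize(c[0][150:350,180:380,::-1],None,fx=3,fy=3,interpolation=2))
E
```

```text
[ 1.20827194e+00  5.62625398e-02  2.07922477e+00  2.16906131e-05
  1.00606876e+00 -2.97232482e-02]
 t2.1 [131.3 379.7 240.7] F [ 1.4  0.2 -0.3] op 87.7 j [ 1.21  0.06  2.08  0.    1.01 -0.03]
 t4.1 [ 380.8 -122.5  240. ] F [ 0.2 -0.5  0.9] op 88.0 j [-0.34  0.06  2.08  0.    1.01 -0.03]
 t5.6 [ 454.8 -147.    75.4] F [0.3 0.4 0.8] op 54.0 j [-0.34  0.45  2.04  0.    0.65 -0.02]
```

View pics/s2.png

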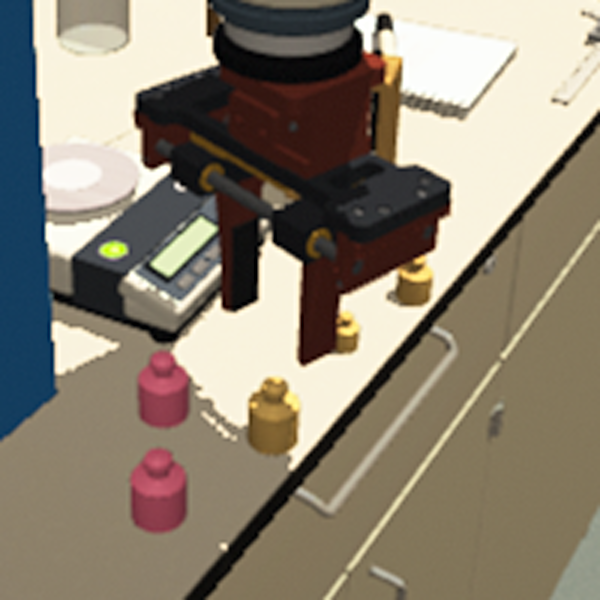

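View pics/t2.png

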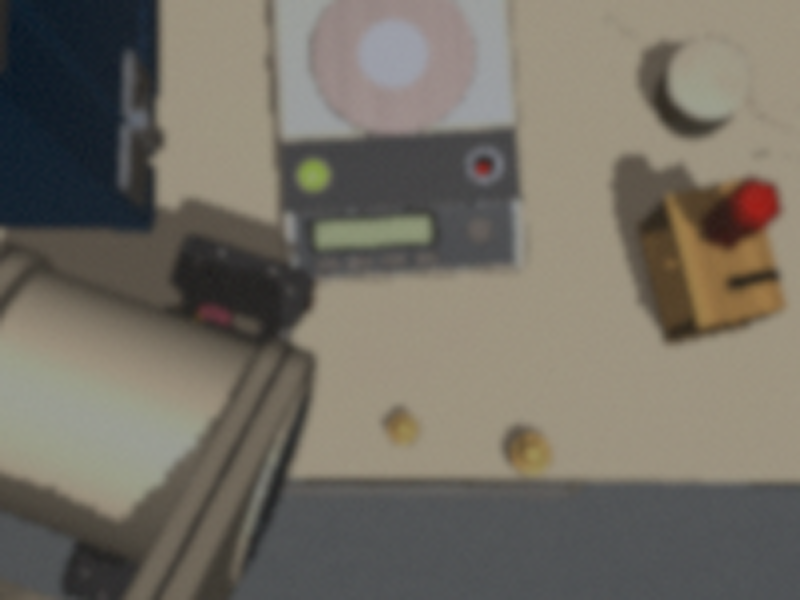

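The scene picture shows the open fingers above the brass weight at about (275, 415) in the crop, and the pink ones are clear to the left. In the top view the wrist hides the weight and nothing has been disturbed. I'll descend and grip.

```bash
python3 - <<'E'
from h import *
c=cam('scene'); print(proj(c,[454.8,-147,75]))
arm.move_straight([454.8,-147,4],feed=80,force_limit=8); st('down')
arm.grip(20,force=25); st('grip')
arm.move_straight([454.8,-147,140],feed=120); st('up')
r=np.array([600,-230.]);
c=cam('scene'); cv2.imwrite('pics/s3.png',cv2.resize(c[0][100:350,180:380,::-1],None,fx=2.4,fy=2.4,interpolation=2))
c=cam('top'); cv2.imwrite('pics/t3.png',c[0][:,:,::-1])
E
```

```text
[272.14398452 259.90096829]
down t6.8 [ 455.1 -147.1    4.3] F [ 1.  -0.1 -0.4] op 54.1 j [-0.34  0.6   2.05 -0.    0.49 -0.02]
grip t7.3 [ 454.6 -146.9    4.2] F [-1.7  1.1  6.1] op 29.4 j [-0.34  0.6   2.05 -0.    0.49 -0.02]
up t8.6 [ 454.3 -146.8  139.4] F [-0.8 -1.3 -1.9] op 29.7 j [-0.34  0.34  2.01 -0.    0.8  -0.02]
```

View pics/s3.png

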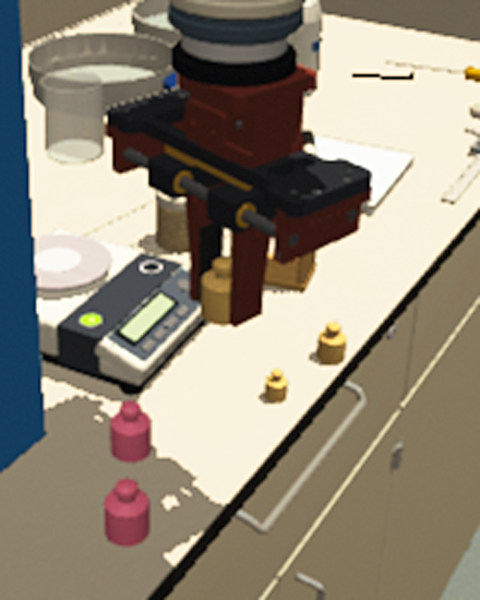

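View pics/t3.png

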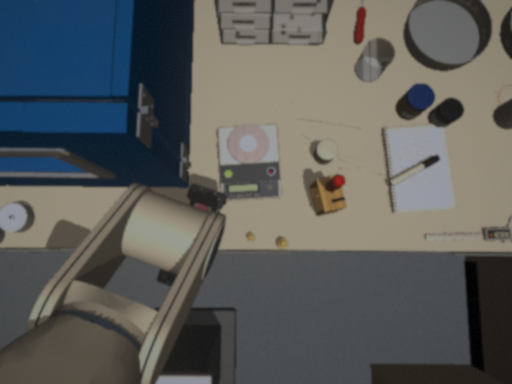

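The weight is upright between the pads (opening 29.7) and lifted, and the smaller weights have not moved. Now to the pan by a path that stays away from the cabinet.

```bash
python3 - <<'E'
from h import *
arm.move_straight([600,-265,145],feed=200); st('via')
arm.move_straight([669,-240.5,120],feed=120); st('over')
print(arm.move_straight([669,-240.5,78],feed=70,force_limit=8)); st('near')
c=cam('scene'); cv2.imwrite('pics/s4.png',cv2.resize(c[0][100:300,150:350,::-1],None,fx=3,fy=3,interpolation=2))
c=cam('top'); cv2.imwrite('pics/t4.png',c[0][:,:,::-1])
E
```

```text
via t9.7 [ 599.  -264.4  144.5] F [-1.   0.4 -1.6] op 29.8 j [-0.43  0.56  1.61  0.    0.98 -0.12]
over t10.5 [ 668.6 -240.5  119.9] F [ 0.3 -0.7 -2. ] op 29.8 j [-0.36  0.66  1.48 -0.    1.   -0.05]
False
near t11.3 [ 669.1 -240.6   77.9] F [ 0.2  0.5 -1.4] op 29.7 j [-0.36  0.71  1.5   0.    0.93 -0.05]
```

View pics/s4.png

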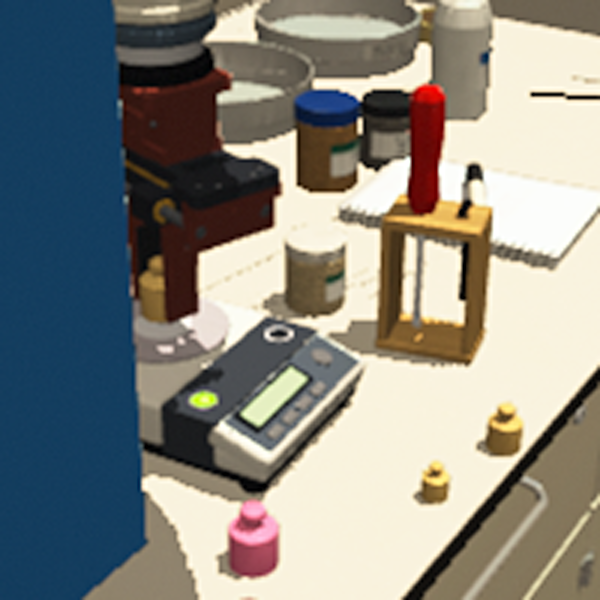

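View pics/t4.png

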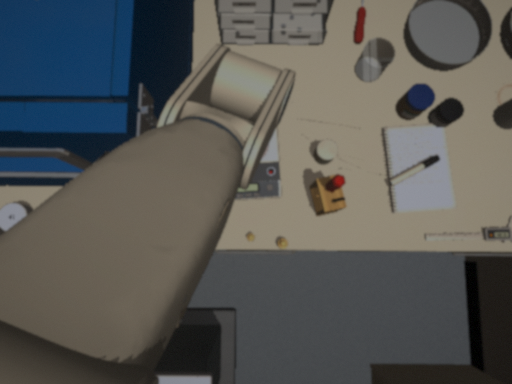

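The weight is hanging just above the middle of the pan and no contact has been felt. I'll lower it and release.

```bash
python3 - <<'E'
from h import *
print(arm.move_straight([669,-240.5,66],feed=25,force_limit=3)); st('place')
arm.grip(46); st('open')
arm.move_straight([669,-240.5,150],feed=120); st('up')
arm.move_straight([590,-300,190],feed=200)
c=cam('scene'); cv2.imwrite('pics/s5.png',cv2.resize(c[0][100:300,150:350,::-1],None,fx=3,fy=3,interpolation=2))
h=np.array([565,-416.8]); jaw=np.arctan2(h[1],h[0])
arm.reach([500,-360,250],qd(jaw)); st('side')
c=cam('top'); cv2.imwrite('pics/t5.png',cv2.resize(c[0][100:280,180:380,::-1],None,fx=3.3,fy=3.3,interpolation=2))
E
```

```text
True
place t11.8 [ 669.1 -240.5   67.9] F [ 0.2 -0.1  3.7] op 29.9 j [-0.36  0.72  1.5  -0.    0.92 -0.05]
open t12.3 [ 668.2 -240.2   67. ] F [-0.1  0.9 -0.3] op 46.0 j [-0.36  0.73  1.5  -0.    0.92 -0.05]
up t13.1 [ 668.5 -240.3  149.4] F [ 0.2  0.1 -0.8] op 45.5 j [-0.36  0.63  1.47 -0.    1.05 -0.05]
side t14.4 [ 500.6 -359.6  249.7] F [-0.3 -0.4 -0.2] op 46.0 j [-0.64  0.38  1.63  0.    1.13 -0.01]
```

View pics/s5.png

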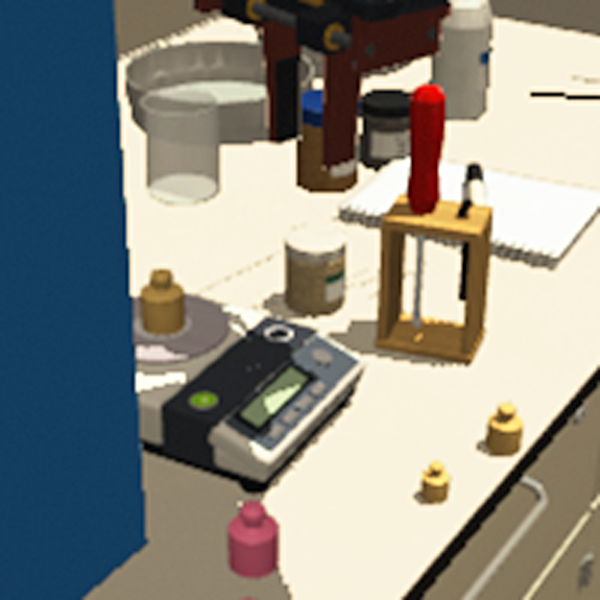

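View pics/t5.png

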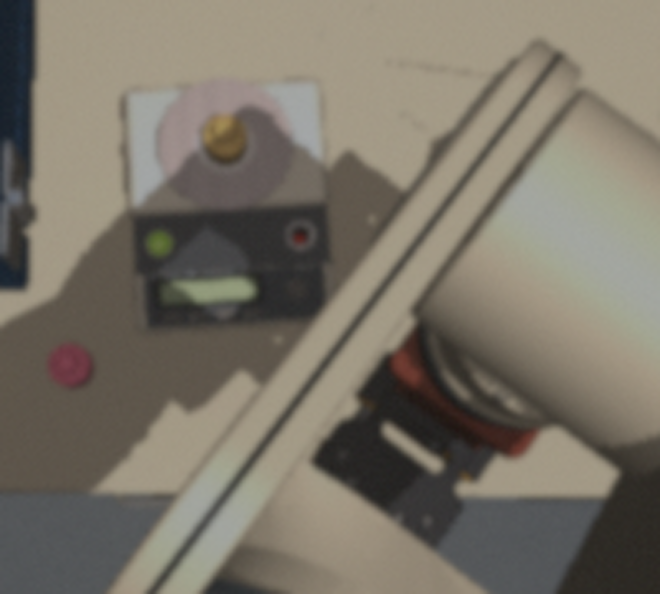

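The weight stands upright over the pan's centre disc: scene crop (162, 300), top crop (225, 138). The hole ring is at top pixel (270.6, 171.5), the same as before. Next is the screwdriver.

```bash
python3 - <<'E'
from h import *
h=np.array([565,-416.8])
arm.grip(60)
arm.move_straight([*h,245],feed=150); st()
print(arm.move_straight([*h,142],feed=90,force_limit=6)); st('down')
arm.grip(15,force=40); st('grip')
print(arm.move_straight([*h,200],feed=60,force_limit=10)); st('lift1')
c=cam('scene'); cv2.imwrite('pics/s6.png',cv2.resize(c[0][80:280,200:400,::-1],None,fx=3,fy=3,interpolation=2))
E
```

```text
t15.7 [ 564.5 -416.4  244.6] F [ 0.9 -0.2  0.2] op 60.2 j [-0.65  0.52  1.43  0.    1.2  -0.02]
False
down t16.9 [ 565.4 -417.1  142.8] F [-0.7  0.1  0.3] op 59.8 j [-0.65  0.62  1.49 -0.    1.02 -0.02]
grip t17.6 [ 565.  -416.8  142.1] F [ 0.3 -0.4  0.8] op 27.0 j [-0.65  0.62  1.5   0.    1.02 -0.02]
False
lift1 t18.7 [ 564.7 -416.6  199.4] F [ 0.5 -0.2 -0.8] op 26.9 j [-0.65  0.56  1.46 -0.    1.12 -0.02]
```

View pics/s6.png

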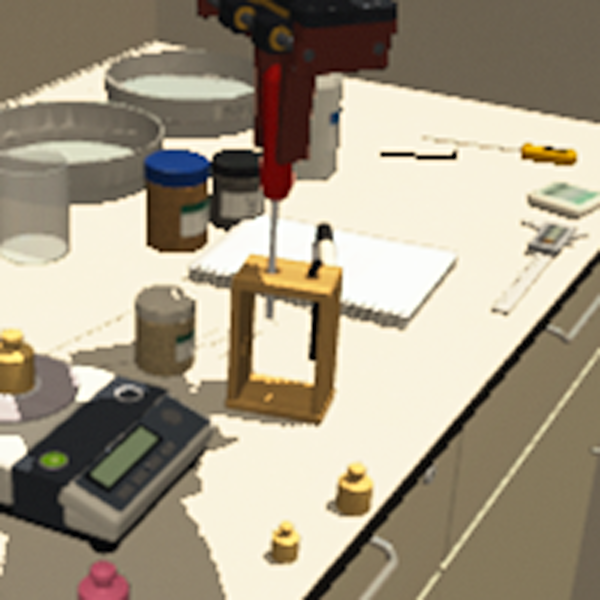

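```bash
python3 - <<'E'
from h import *
h=np.array([565,-416.8])
arm.move_straight([*h,268],feed=120); st('lift')
arm.move_straight([608.7,-292.2,268],feed=120)
arm.move_straight([608.7,-292.2,200],feed=100); arm.wait(.3);o=st('above')
for n in ['scene','top']:
    c=cam(n); x=o['tcp_pos']
    np.save(f'pics/{n}7.npy',c[0])
    print(n,'tip pred',proj(c,[x[0],x[1],x[2]-131.5]),'hole',proj(c,[608.7,-292.2,50]), 'shaft top',proj(c,[x[0],x[1],x[2]-34]), proj(c,[x[0]+10,x[1],x[2]-131.5]),proj(c,[x[0],x[1]+10,x[2]-131.5]))
    u,v=proj(c,[608.7,-292.2,60]).astype(int)
    cv2.imwrite(f'pics/{n}7.png',cv2.resize(c[0][v-60:v+40,u-50:u+50,::-1],None,fx=6,fy=6,interpolation=0)); print(u-50,v-60)
E
```

```text
lift t19.4 [ 564.6 -416.5  267.4] F [-0.2  0.  -1.6] op 26.8 j [-0.65  0.5   1.4  -0.    1.24 -0.02]
above t21.8 [ 608.9 -292.3  200.6] F [-0.6  1.  -1.2] op 26.6 j [-0.47  0.52  1.53 -0.    1.09  0.17]
scene tip pred [243.23246973 202.76914936] hole [243.29767387 210.7459301 ] shaft top [243.23462108 159.85084943] [239.24994309 201.48431094] [240.56331218 204.74254778]
193 146
top tip pred [271.01403949 169.2950558 ] hole [270.58799058 170.96829031] shaft top [273.2108249  160.11878365] [271.0251966  164.91591096] [266.55344264 169.25539112]
220 110
```

View pics/scene7.png

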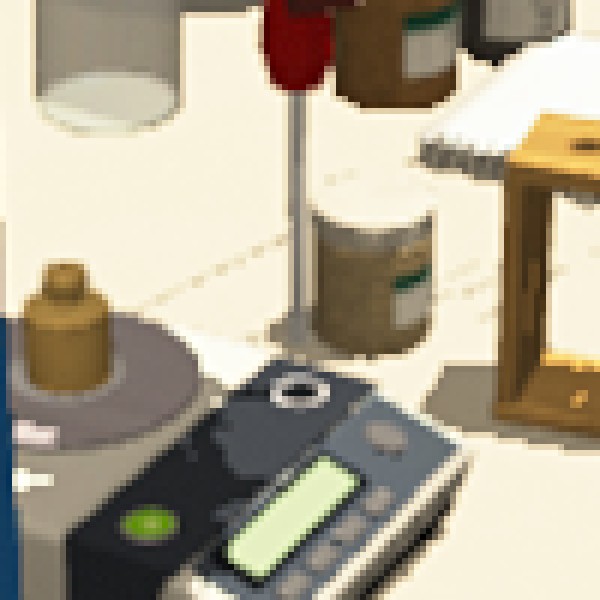

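View pics/top7.png

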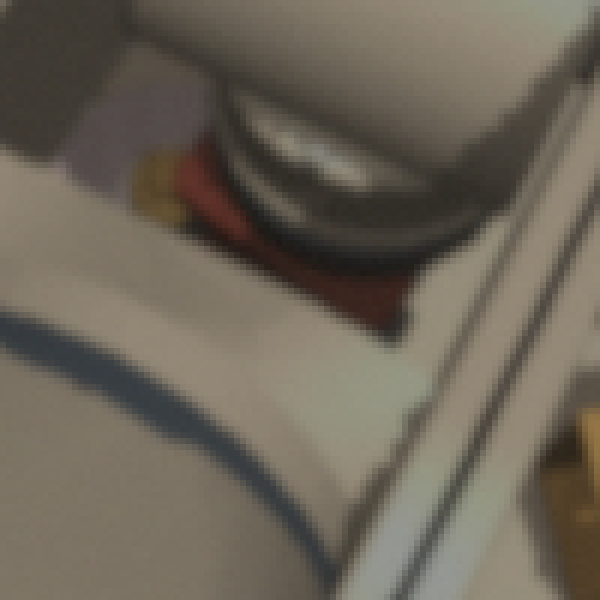

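In the scene view the shaft (crop column about 298, blade tip at row 342) lines up with the ring centre at (300, 390), which agrees with the prediction. The arm hides the hole in the top view. I'll insert with a contact guard.

```bash
python3 - <<'E'
from h import *
b=arm.observe(); print(b['ft_force'].round(2))
print(arm.move_straight([608.7,-292.2,168],feed=30,force_limit=3)); arm.wait(.2); st('in')
c=cam('scene'); cv2.imwrite('pics/s8.png',cv2.resize(c[0][146:246,193:293,::-1],None,fx=6,fy=6,interpolation=0))
E
```

```text
[-0.41 -1.2  -0.68]
False
in t23.3 [ 608.8 -292.3  168.2] F [-1.   0.1 -0.8] op 26.5 j [-0.47  0.56  1.55  0.    1.04  0.17]
```

View pics/s8.png

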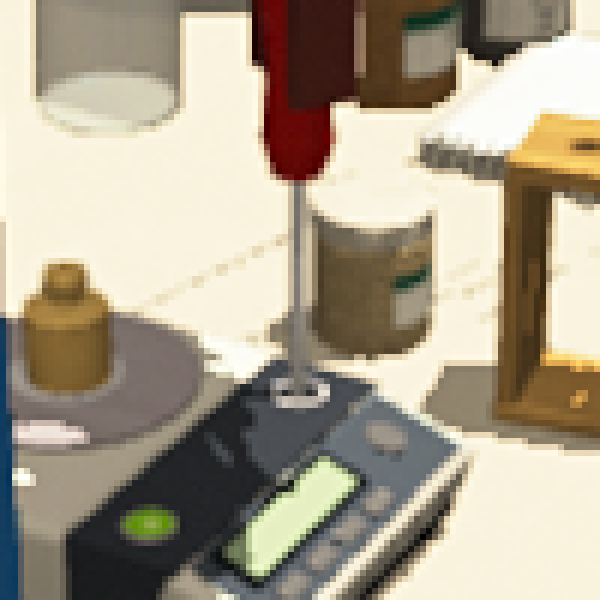

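The blade is inside the ring at crop (300, 390), with its tip about 13 mm below the mouth and no contact. Now I'll press in small steps.

```bash
python3 - <<'E'
from h import *
def fz():
    a=[]
    for _ in range(4): arm.wait(.03); a.append(arm.observe()['ft_force'])
    return np.mean(a,0)
b=fz(); print('base',b.round(2))
z=163.5
arm.move_straight([608.7,-292.2,z],feed=20,force_limit=6)
while z>150:
    z-=.5
    hit=arm.move_straight([608.7,-292.2,z],feed=10,force_limit=10)
    f=fz()-b; o=arm.observe(); print(z,o['tcp_pos'].round(1),f.round(1),hit,'t%.1f'%o['time_s'])
    if f[2]>9 or o['time_s']>42: break
E
```

```text
base [ 0.21  0.06 -1.01]
163.0 [ 608.8 -292.2  163.1] [-0.4 -0.3  0.4] False t24.3
162.5 [ 608.7 -292.2  162.5] [-0.3  0.2  0. ] False t24.7
162.0 [ 608.7 -292.2  162. ] [-0.4 -0.3 -0.2] False t25.1
161.5 [ 608.7 -292.2  161.5] [-0.2 -0.   0.3] False t25.4
161.0 [ 608.8 -292.2  161.1] [-0.3 -0.2  1.4] False t25.8
160.5 [ 608.8 -292.3  160.7] [0.3 0.1 2.4] False t26.2
160.0 [ 608.8 -292.3  160.1] [-0.3 -0.   2.8] False t26.6
159.5 [ 608.7 -292.2  159.6] [ 0.1 -0.2  3. ] False t27.0
159.0 [ 608.8 -292.2  159.1] [0.3 0.  3.3] False t27.4
158.5 [ 608.7 -292.3  158.5] [ 0.1 -0.1  3.4] False t27.7
158.0 [ 608.7 -292.2  158. ] [ 0.9 -0.2  3.3] False t28.1
157.5 [ 608.7 -292.2  157.5] [ 0.1 -0.4  4.1] False t28.5
157.0 [ 608.7 -292.2  157.1] [ 0.  -0.4  4.3] False t28.9
156.5 [ 608.7 -292.2  156.5] [ 0.2 -0.1  4.1] False t29.3
156.0 [ 608.7 -292.2  156. ] [ 0.2 -0.1  4.9] False t29.6
155.5 [ 608.8 -292.2  155.7] [-0.1 -0.4  6.2] False t30.0
155.0 [ 608.8 -292.3  155.6] [-0.7  0.6  7.9] False t30.4
154.5 [ 608.9 -292.3  155.4] [-1.   0.7 10.6] False t30.8
```

The button started to give at z≈160.7 and stopped hard at about 155.7. That is 5 mm of travel with the expected spring curve. One check that it holds before handing in.

```bash
python3 - <<'E'
from h import *
for _ in range(3): arm.wait(.4); st()
c=cam('scene'); cv2.imwrite('pics/s9.png',cv2.resize(c[0][100:300,150:350,::-1],None,fx=3,fy=3,interpolation=2))
E
```

```text
t31.2 [ 608.9 -292.3  155.4] F [-1.3 -0.4  8.5] op 26.8 j [-0.47  0.57  1.56  0.    1.02  0.17]
 t31.6 [ 608.9 -292.3  155.4] F [-0.5  0.6  8.6] op 26.5 j [-0.47  0.57  1.56  0.    1.02  0.17]
 t32.0 [ 608.9 -292.3  155.4] F [0.1 0.4 9.8] op 26.3 j [-0.47  0.57  1.56  0.    1.02  0.17]
```

View pics/s9.png

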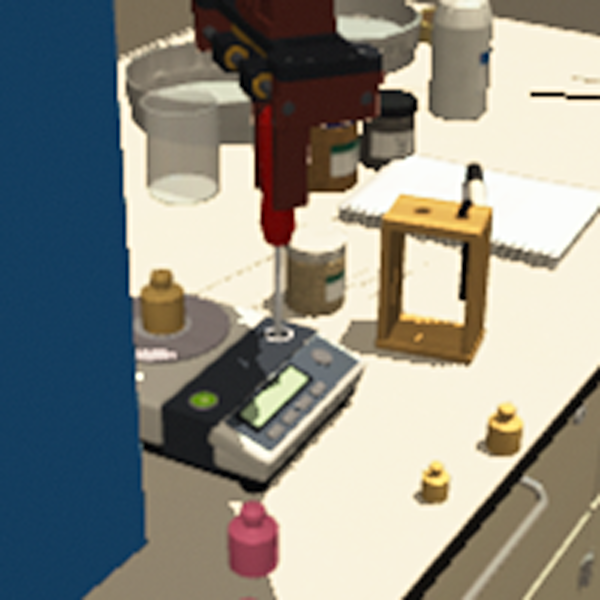

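The picture shows the weight upright on the pan at (162, 300) and the blade in the ringed hole at (278, 333). The small weights and the jar are where they were.

```bash
python3 -c "
from h import *
arm.job_done(); st('end')"
```

```text
the job is handed in; nothing more can be done
the job is handed in; nothing more can be done
```

The job is handed in at about 32 s on the robot's clock. The arm is still gripping the screwdriver and holding the button down.

- **Weight:** The largest brass weight stands upright on the middle of the pan. I let go of it before taking the screwdriver, and it looked unmoved in the last scene picture.
- **Screwdriver and button:** The blade went into the service hole without touching the rim. The button began to move at a force of 2.4 N and met a hard stop after about 5 mm. I held it with about 10 N, with the grip reading steady at 26–27 mm.
- **Other items:** The two smaller weights and the jar are where they were in the last scene picture, and the pink look-alike in view there had not moved. I never went near either pink one after picking up the brass weight.
- **Not confirmed:** The arm hid the hole from the top camera during insertion, so I aligned the blade by the scene camera and force readings alone. My state read after handing in returned only the hand-in notice, so I have no measurements from the final second.

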